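Pop open the bolt and nut bins

ROBOT

A 6-joint arm with a two-finger parallel gripper is mounted at the origin on the work surface. World frame = base frame: x ahead of the robot, y to its left, z up, the work surface at z = 0. Lengths are in mm, angles in rad, forces in N, time in s.
With the tool pointing down it reaches from about 275 to 1000 mm from the base axis. Payload 8.4 kg.
Tool frame: the origin (TCP) lies where the fingers leave the gripper's body, on its centre line; the fingertips stand 73 mm ahead of it and the grasp point (between the pads) lies 54 mm ahead of it (grip_point_offset is the distance from the TCP to the grasp point, in mm); z points along the fingers, y is the direction in which the jaws open and shut (so a half turn about z gives the same grasp; the last joint's range is limited). The gripper opens to 85 mm and grips with 20 to 120 N. Pads are 22 mm wide; open, the fingers measure 114 mm over their backs; the gripper's body (76 mm by 85 mm) begins 54 mm behind the grasp point. The pads swing forward as they close: fully open they stand 13 mm farther back than shut.
Start: joints at [-1.297, 0.353, 1.633, -0, 1.155, -0.002], TCP at [170.197, -601.383, 303.881] pointing down, gripper open.
Joint ranges: [-2.63, 2.63], [-0.92, 2.1], [0.06, 2.66], [-1.3, 4.44], [0, 2.69], [-3.02, 3.02]. Speed limits (rad/s): [2.22, 2.22, 2.79, 3.14, 3.14, 3.14].

INTERFACE

Orientations are given as [roll, pitch, yaw] about the fixed x, y, z axes, in that order (R = Rz(yaw) Ry(pitch) Rx(roll)).
In Python, from rig import sense, grab_frame, sign_off, grip_point_offset gives the robot as it stands. The module is installed in compiled form; this text tells all that it offers.
- The arm moves only by the tool drive_tool, never from a script. Its argument "targets" is one flat list of numbers, 7 for each row, row after row: the shift along the tool's x, y, z in m, then the turn, a rotation vector about the tool's x, y, z in rad, then the opening, from 0 (shut) to 1 (fully open). In form: [tx, ty, tz, wx, wy, wz, grip, tx, ty, tz, wx, wy, wz, grip, ...]. A call has 1 to 12 rows; each row is the pose to reach, as a shift and turn from the pose commanded when the call began, along the tool's axes at that moment; what a row does not reach only later rows make up. A row lasts 1/12 s, in which the tool goes at most 41.7 mm and 7.16 degrees, less where a joint would pass 70% of its speed; a pose out of reach is approached as far as the arm can. A call with a gripper value outside its range is refused whole. The fingers move at their own pace and stop on an object; "force" is the grip in N (left out, the last holds). Time passes only in rows, so rows that repeat a pose let the fingers close. It gives the time, the measured TCP pose, the force and the opening at its end, in the units of the state.
- sense(): the state, without advancing time (a new reading comes with each control period).
- grab_frame(name): name is "scene" or "top" or "wrist"; returns a dict with "color" (420x560x3 uint8, blue, green, red), "vertical_fov" (degrees; the focal length in pixels is half the picture's height over the tangent of half this angle, whatever the lens; pixels are square), "cx", "cy" (the principal point, pixels), "world_from_camera" (4x4, takes a point from camera to world coordinates). Camera axes: x right, y down, z forward; pixel columns grow to the right and rows downward; lengths in mm; the calibration is good to about 2 mm. A picture is of the moment at which its call begins. There is no depth.
- sign_off(): hands the job in, once; it reports no verdict.
The state is a dict: "clock": time; "qpos": joint angles; "qvel": joint speeds; "joint_efforts": joint torques, N m; "eef_pos": TCP position; "tcp_rot": TCP orientation; "contact_force": force on the tool from outside, world axes, zero at the start; "wrist_torque": the same for the moment, N m; "opening": opening from 0.0 (shut) to 1.0 (fully open).
Only numpy, scipy, OpenCV 4.12 (cv2) and the standard library are available. Lean on these libraries where they do the work, as an engineer would, in place of code of your own. Each camera call takes 0.05 s, during which the arm holds its last target. There are 200 camera calls.

TASK

Bolts and nuts are wanted from the row of four small-parts bins with push-to-open lids. With a fingertip, press down the strip of the lid of the bin of bolts until its catch lets go and the lid springs ajar, then press open the bin of nuts in the same way. Leave both lids ajar as their springs leave them without lifting them further, keep the bin of rubber rings and the empty bin shut, and leave the loose things on the bench where they are.

Things in the scene. Friction and masses are not known exactly. Their poses are not given: they have to be found in the camera images.
- rack: Grey sheet-steel rack fixed on the bench, 136 x 362 mm; origin at its middle on the bench, x to its far edge, y along the row. It carries four like cream bins side by side (each 120 deep, 82 wide, 86 mm pitch) in any order, told apart by what shows through the clear window in the lid.
- bin_bolts: Cream bin that holds a heap of loose hexagon-head bolts, each about 52 mm long with a 10 mm shank. Fixed on the rack. Origin: middle of its underside, 12 mm above the bench; axes as the rack's. Its lid (116 x 74 x 5 mm, top 95 mm above the bench when shut) is hinged along the edge away from the robot.
- bolts_press (a point): The place to press on the lid of bin_bolts, above its push-to-open catch: middle of the top face of the solid cream strip with a blank white card, 32 x 74 mm, along the lid's edge towards the robot. 101 mm from the hinge; moves with the lid. z: the lid's outward normal, up when shut.
- lid_bolts (a joint): Lid angle of bin_bolts, rad: 0 shut and caught; about -0.03 the catch lets go (strip pressed 3 to 4 mm down, some 4 N); -0.055 hard stop (strip 5.5 mm down); about 0.33 ajar, where its spring leaves it when the finger goes (strip 33 mm up). The catch does not take hold again.
- bin_nuts: Cream bin that holds a layer of loose hexagon nuts 21 mm wide with dark holes. Fixed on the rack. Origin: middle of its underside, 12 mm above the bench; axes as the rack's. Its lid (116 x 74 x 5 mm, top 95 mm above the bench when shut) is hinged along the edge away from the robot.
- nuts_press (a point): The place to press on the lid of bin_nuts, above its push-to-open catch: middle of the top face of the solid cream strip with a blank white card, 32 x 74 mm, along the lid's edge towards the robot. 101 mm from the hinge; moves with the lid. z: the lid's outward normal, up when shut.
- lid_nuts (a joint): Lid angle of bin_nuts, rad: 0 shut and caught; about -0.03 the catch lets go (strip pressed 3 to 4 mm down, some 4 N); -0.055 hard stop (strip 5.5 mm down); about 0.33 ajar, where its spring leaves it when the finger goes (strip 33 mm up). The catch does not take hold again.
- bin_rings: Cream bin that holds a few thin black rubber rings 47 mm across. Fixed on the rack. Origin: middle of its underside, 12 mm above the bench; axes as the rack's. Its lid (116 x 74 x 5 mm, top 95 mm above the bench when shut) is hinged along the edge away from the robot.
- rings_press (a point): The place to press on the lid of bin_rings, above its push-to-open catch: middle of the top face of the solid cream strip with a blank white card, 32 x 74 mm, along the lid's edge towards the robot. 101 mm from the hinge; moves with the lid. z: the lid's outward normal, up when shut.
- lid_rings (a joint): Lid angle of bin_rings, rad: 0 shut and caught; about -0.03 the catch lets go (strip pressed 3 to 4 mm down, some 4 N); -0.055 hard stop (strip 5.5 mm down); about 0.33 ajar, where its spring leaves it when the finger goes (strip 33 mm up). The catch does not take hold again.
- bin_empty: Cream bin that holds nothing: the empty bin. Fixed on the rack. Origin: middle of its underside, 12 mm above the bench; axes as the rack's. Its lid (116 x 74 x 5 mm, top 95 mm above the bench when shut) is hinged along the edge away from the robot.
- empty_press (a point): The place to press on the lid of bin_empty, above its push-to-open catch: middle of the top face of the solid cream strip with a blank white card, 32 x 74 mm, along the lid's edge towards the robot. 101 mm from the hinge; moves with the lid. z: the lid's outward normal, up when shut.
- lid_empty (a joint): Lid angle of bin_empty, rad: 0 shut and caught; about -0.03 the catch lets go (strip pressed 3 to 4 mm down, some 4 N); -0.055 hard stop (strip 5.5 mm down); about 0.33 ajar, where its spring leaves it when the finger goes (strip 33 mm up). The catch does not take hold again.
- wrench_grip (a point): Middle of the handle of a loose steel wrench 150 mm long lying on the bench on the robot's side of the rack; leave it.
- jar_mid (a point): Centre of a loose closed jar, 56 mm across and 75 mm high, standing by the left (+y) end of the rack; leave it.
- carton_mid (a point): Centre of a loose cardboard carton 75 x 55 x 60 mm high, standing by the right (-y) end of the rack; leave it.
- big_bolt_mid (a point): Centre of a loose large steel bolt, 32 mm across the head and 68 mm high, standing on its head on the robot's side of the rack; leave it.

How it is judged:
By the outcome, as a careful person would: the job done as asked, in the order asked, and still so for the second after the job is handed in, with the robot touching nothing.
It also fails if it takes over 45 s, if anything falls off the work surface, if the arm or the gripper's body presses on something with over 40 N, if the wrist force passes 120 N, or if a joint passes its speed limit or range.

## Working session

There is one attempt and no reset: what is moved stays moved. The work goes in short steps, Python scripts to look and compute and a tool call to move; the robot and the scene stay as the last step left them, time stands still between calls to the robot, and variables do not carry over. Pictures are saved under pics/ and viewed, about 8 in all and at most 12, crops included, and the job is handed in when it is done.

Besides the shell and the picture viewer there is one more tool, called after "Request:" by a JSON object that holds its "method" and its "body", one argument or row to a line. drive_tool: Moves the arm, as the interface text tells. Its arguments: {"type":"object","properties":{"targets":{"type":"array"},"force":{"type":"number"}},"required":["targets"]}

```bash
mkdir -p pics; python3 - <<'E'
from rig import *
import cv2,pickle,numpy as np
s=sense();print({k:np.round(v,3) for k,v in s.items()},grip_point_offset if not callable(grip_point_offset) else grip_point_offset())
for n in("scene","top"):
    f=grab_frame(n);pickle.dump(f,open(f"{n}.pkl","wb"));cv2.imwrite(f"pics/{n}0.png",f["color"])
    print(n,f["vertical_fov"],f["cx"],f["cy"],np.round(f["world_from_camera"],3))
E
```

```text
{'clock': np.float64(0.0), 'qpos': array([-1.297,  0.354,  1.634,  0.   ,  1.155, -0.002]), 'qvel': array([ 0.001, -0.001,  0.001, -0.001,  0.001,  0.001]), 'joint_efforts': array([ 4.0000e-03, -6.0524e+01, -3.4206e+01,  0.0000e+00,  9.0000e-03,
       -0.0000e+00]), 'eef_pos': array([ 170.085, -601.022,  303.171]), 'tcp_rot': array([-3.14 , -0.   ,  0.276]), 'contact_force': array([ 0.29 , -1.013, -0.255]), 'wrist_torque': array([-0.004, -0.023, -0.05 ]), 'opening': np.float64(0.998)} 53.900000000000006
scene 45.789773553185285 271.82322141242 205.25936993169003 [[ 4.960000e-01  7.360000e-01 -4.600000e-01  1.135814e+03]
 [ 8.680000e-01 -4.130000e-01  2.750000e-01 -3.050440e+02]
 [ 1.200000e-02 -5.360000e-01 -8.440000e-01  1.135184e+03]
 [ 0.000000e+00  0.000000e+00  0.000000e+00  1.000000e+00]]
top 52.15576885093984 275.9417692837101 208.8398100810485 [[ 1.000000e-03 -9.900000e-01  1.390000e-01  4.013370e+02]
 [-1.000000e+00  1.000000e-03  1.700000e-02  2.854600e+01]
 [-1.700000e-02 -1.390000e-01 -9.900000e-01  1.099507e+03]
 [ 0.000000e+00  0.000000e+00  0.000000e+00  1.000000e+00]]
```

View pics/top0.png

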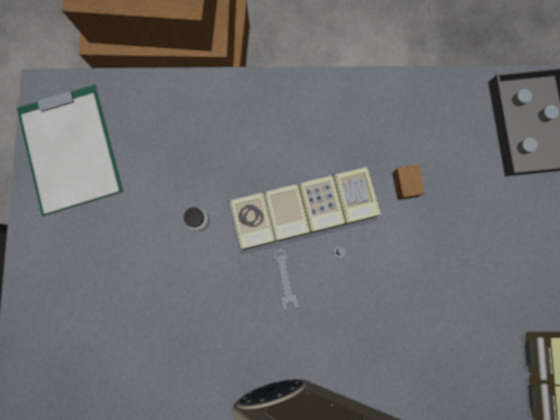

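View pics/scene0.png

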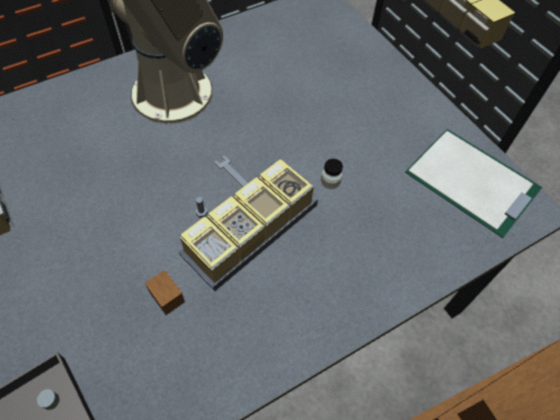

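The top view shows the bins from left (+y) to right: rings (252,220), empty (288,212), nuts (321,202) and bolts (357,194). The scene view gives the same order. The strips are on the robot's side. Next I measure the lids and cards.

```bash
cat > h.py <<'E'
import numpy as np,cv2
def ray(f,uv,z):
    uv=np.atleast_2d(uv).astype(float);F=f["color"].shape[0]/2/np.tan(np.radians(f["vertical_fov"])/2)
    d=np.c_[(uv[:,0]-f["cx"])/F,(uv[:,1]-f["cy"])/F,np.ones(len(uv))]@f["world_from_camera"][:3,:3].T
    o=f["world_from_camera"][:3,3];return o+d*((z-o[2])/d[:,2])[:,None]
def proj(f,p):
    F=f["color"].shape[0]/2/np.tan(np.radians(f["vertical_fov"])/2)
    c=(np.atleast_2d(p)-f["world_from_camera"][:3,3])@f["world_from_camera"][:3,:3]
    return c[:,:2]/c[:,2:]*F+[f["cx"],f["cy"]]
E
python3 - <<'E'
from h import *
import pickle
out=[]
for n,(x0,y0,x1,y1) in dict(top=(222,160,388,256),scene=(172,152,322,292)).items():
    f=pickle.load(open(n+".pkl","rb"));im=f["color"]
    hsv=cv2.cvtColor(im,cv2.COLOR_BGR2HSV);roi=np.zeros(im.shape[:2],np.uint8);roi[y0:y1,x0:x1]=255
    cream=cv2.inRange(hsv,(18,35,150),(40,140,255))&roi
    card=cv2.inRange(hsv,(15,8,190),(40,60,255))&roi
    print(n,"px cream rgb",im[206,281] if n=="top" else "")
    r=cv2.minAreaRect(cv2.findNonZero(cream));print("rect",r);
    print("corners z95",np.round(ray(f,cv2.boxPoints(r),95)))
    nn,_,st,c=cv2.connectedComponentsWithStats(card)
    for i in range(1,nn):
        if st[i,4]>25: print("card",st[i,4],np.round(c[i],1),np.round(ray(f,c[i],95)))
    a=cv2.resize(im[y0:y1,x0:x1],None,fx=2.4,fy=2.4,interpolation=cv2.INTER_CUBIC)
    b=cv2.resize(np.dstack([cream,card,roi*0])[y0:y1,x0:x1],None,fx=2.4,fy=2.4,interpolation=0)
    out.append(np.hstack([a,b]))
w=max(o.shape[1] for o in out)
cv2.imwrite("pics/m1.png",np.vstack([cv2.copyMakeBorder(o,0,0,0,w-o.shape[1],0) for o in out]))
E
```

```text
top px cream rgb [144 159 168]
rect ((304.5, 207.50003051757812), (48.264591217041016, 142.85348510742188), 75.96376037597656)
corners z95 [[ 560.  157.   95.]
 [ 643. -173.   95.]
 [ 530. -198.   95.]
 [ 449.  128.   95.]]
scene px cream rgb 
rect ((245.43902587890625, 210.54876708984375), (44.821868896484375, 135.24647521972656), 51.34019470214844)
corners z95 [[ 533. -202.   95.]
 [ 436.  148.   95.]
 [ 568.  153.   95.]
 [ 648. -183.   95.]]
card 57 [274.  169.5] [[476.  93.  95.]]
card 59 [249.5 188.4] [[497.  10.  95.]]
card 63 [223.3 208.3] [[518. -75.  95.]]
card 67 [196.6 228.9] [[ 538. -157.   95.]]
```

View pics/m1.png

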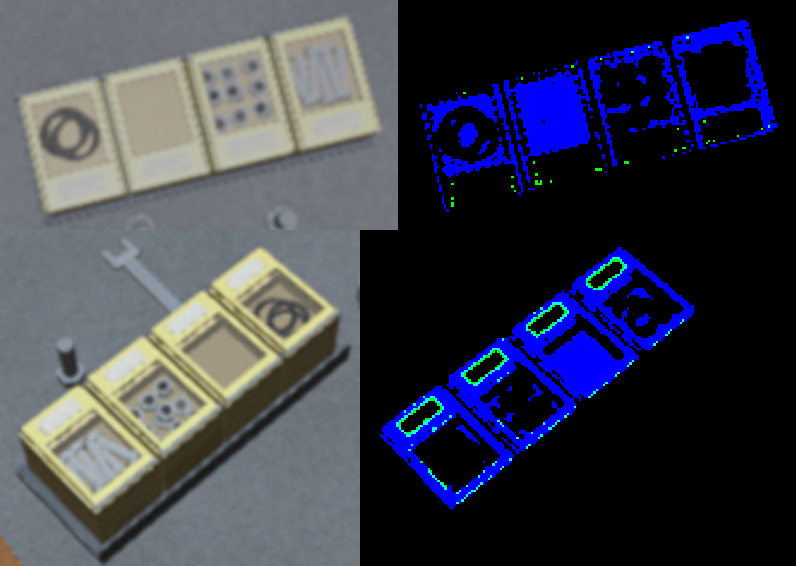

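The crop confirms the contents: rings, empty, nuts, bolts. The cards are clean in the scene mask. In the top crop I read the bolts card at about (363.7,214.6) and the nuts card at about (328.2,221.2). Next I cross-check the two views and compute the shift.

```bash
python3 - <<'E'
from h import *
import pickle
from rig import sense
from scipy.spatial.transform import Rotation as R
t=pickle.load(open("top.pkl","rb"))
print("top rays",np.round(ray(t,[[363.7,214.6],[328.2,221.2]],95),1))
P=np.array([[476,93],[497,10],[518,-75],[538,-157]]);d=P[0]-P[3];print("row yaw",np.arctan2(-d[0],d[1]))
print(np.round(proj(t,np.c_[P,[95]*4]),1))
s=sense();r=R.from_euler("xyz",s["tcp_rot"])
for p in ([538,-157,215],[538,-157,182]):print(np.round(r.inv().apply(np.array(p)-[170.2,-601.4,303.9]),1))
E
```

```text
top rays [[ 527.9 -160.2   95. ]
 [ 512.4  -76.7   95. ]]
row yaw 0.24309542618184357
[[255.9 236.7]
 [291.3 227.7]
 [327.5 218.8]
 [362.2 210.3]]
[ 474.9 -327.3   89.3]
[ 474.9 -327.3  122.3]
```

The two views differ by about 8 mm along the lid. I read the top pixels by eye, so I measure them properly with a brightness/saturation profile along each lid's centreline in both views.

```bash
python3 - <<'E'
from h import *
import pickle
ux=np.array([np.cos(.243),np.sin(.243),0]);uy=np.array([-ux[1],ux[0],0])
for n in("top","scene"):
  f=pickle.load(open(n+".pkl","rb"));im=f["color"].astype(np.float32)
  for name,c in dict(bolts=(538,-157,95),nuts=(518,-75,95)).items():
    prof=[]
    for s in range(-40,41,2):
      pts=np.array([c+s*ux+t*uy for t in np.arange(-14,15,2)])
      p=proj(f,pts).astype(np.float32)
      prof.append(cv2.remap(im,p[None,:,0],p[None,:,1],1)[0].mean(0))
    prof=np.array(prof)
    print(n,name,"B:",' '.join(f"{s}:{b:.0f}/{r:.0f}" for s,(b,g,r) in zip(range(-40,41,2),prof)))
    lat=np.array([cv2.remap(im,*[proj(f,np.array([c+(0 if n=='scene' else -8)*ux+t*uy])).astype(np.float32)[None,:,k] for k in(0,1)],1)[0,0] for t in range(-48,49,3)])
    print("  lat",' '.join(f"{t}:{b:.0f}/{r:.0f}" for t,(b,g,r) in zip(range(-48,49,3),lat)))
E
```

```text
top bolts B: -40:124/114 -38:124/114 -36:124/114 -34:121/111 -32:116/106 -30:112/101 -28:112/99 -26:110/96 -24:98/88 -22:80/85 -20:82/104 -18:115/142 -16:147/172 -14:162/184 -12:167/186 -10:172/184 -8:177/182 -6:180/181 -4:181/181 -2:180/181 0:179/180 2:179/180 4:178/180 6:175/181 8:170/183 10:164/185 12:158/183 14:150/175 16:138/163 18:131/149 20:131/138 22:138/135 24:148/139 26:153/144 28:154/146 30:154/148 32:154/149 34:154/149 36:155/149 38:156/149 40:156/149
  lat -48:125/114 -45:124/114 -42:125/121 -39:137/151 -36:158/180 -33:162/187 -30:160/187 -27:161/187 -24:166/186 -21:172/183 -18:174/180 -15:175/179 -12:175/181 -9:178/182 -6:179/183 -3:178/183 0:178/183 3:177/182 6:178/183 9:178/184 12:177/182 15:177/181 18:177/181 21:173/180 24:167/182 27:165/186 30:165/187 33:165/186 36:154/178 39:135/167 42:115/149 45:101/129 48:131/156
top nuts B: -40:124/114 -38:124/114 -36:124/114 -34:120/111 -32:114/105 -30:109/99 -28:109/97 -26:106/93 -24:93/85 -22:78/83 -20:88/106 -18:124/144 -16:155/173 -14:168/185 -12:172/186 -10:175/183 -8:179/182 -6:180/182 -4:181/181 -2:180/181 0:180/181 2:17
[... 1581 characters left out ...]
6 -18:131/132 -16:138/163 -14:148/196 -12:161/214 -10:178/218 -8:198/217 -6:212/215 -4:216/214 -2:216/213 0:216/213 2:215/212 4:212/211 6:206/209 8:191/208 10:172/212 12:158/215 14:146/208 16:133/187 18:128/174 20:137/181 22:140/183 24:125/160 26:103/127 28:90/106 30:90/106 32:99/118 34:115/138 36:132/153 38:144/156 40:147/148
  lat -48:130/185 -45:77/120 -42:92/137 -39:101/145 -36:125/174 -33:155/218 -30:155/222 -27:154/222 -24:162/212 -21:197/210 -18:215/213 -15:219/214 -12:217/214 -9:215/212 -6:215/212 -3:215/213 0:215/212 3:215/212 6:216/213 9:216/213 12:216/214 15:216/213 18:214/211 21:208/211 24:184/215 27:160/221 30:153/222 33:154/222 36:144/209 39:98/155 42:83/128 45:93/140 48:85/135
```

After measuring properly, both views agree to within 2 mm. The press points are bolts (537,-157) and nuts (517,-75), z 95. I approach with the jaws shut; the tool yaw already matches the row.

Request:
{"method": "drive_tool", "body": {
  "targets": [0.02, -0.0138, 0, 0, 0, 0, 0, 0.05, -0.0344, 0, 0, 0, 0, 0, 0.08, -0.055, 0, 0, 0, 0, 0, 0.11, -0.0757, 0, 0, 0, 0, 0, 0.14, -0.0964, 0, 0, 0, 0, 0, 0.17, -0.117, 0, 0, 0, 0, 0, 0.2, -0.1377, 0, 0, 0, 0, 0, 0.23, -0.1584, 0, 0, 0, 0, 0, 0.26, -0.179, 0, 0, 0, 0, 0, 0.29, -0.1997, 0, 0, 0, 0, 0, 0.32, -0.22, 0, 0, 0, 0, 0, 0.34, -0.234, 0, 0, 0, 0, 0],
  "force": 40
}}

```text
clock: 1.1
eef_pos: [435.0, -281.2, 303.7]
tcp_rot: [-3.141, -0.0, 0.277]
contact_force: [-0.4, -1.0, 0.9]
opening: 0.0
```

Request:
{"method": "drive_tool", "body": {
  "targets": [0.02, -0.0137, 0.008, 0, 0, 0, 0, 0.045, -0.031, 0.018, 0, 0, 0, 0, 0.07, -0.048, 0.03, 0, 0, 0, 0, 0.095, -0.065, 0.042, 0, 0, 0, 0, 0.115, -0.08, 0.054, 0, 0, 0, 0, 0.127, -0.088, 0.066, 0, 0, 0, 0, 0.134, -0.093, 0.078, 0, 0, 0, 0, 0.134, -0.093, 0.089, 0, 0, 0, 0, 0.134, -0.093, 0.1, 0, 0, 0, 0, 0.134, -0.093, 0.1, 0, 0, 0, 0, 0.134, -0.093, 0.1, 0, 0, 0, 0, 0.134, -0.093, 0.1, 0, 0, 0, 0]
}}

```text
clock: 2.1
eef_pos: [537.0, -158.6, 204.2]
tcp_rot: [3.141, -0.0, 0.275]
contact_force: [0.2, 0.1, -0.2]
opening: 0.001
```

```bash
python3 - <<'E'
from h import *
from rig import *
from scipy.spatial.transform import Rotation as R
s=sense();r=R.from_euler("xyz",s["tcp_rot"]);print(s["clock"],s["eef_pos"],s["tcp_rot"],s["contact_force"],s["opening"])
for p in ([537,-157,168],[517,-75,168]):print(np.round(r.inv().apply(np.array(p)-s["eef_pos"]),1))
o=[]
for n in("top","scene","wrist"):
    f=grab_frame(n);im=f["color"]
    if n!="wrist":
        c=proj(f,[537,-157,110])[0].astype(int);im=im[max(0,c[1]-70):c[1]+70,max(0,c[0]-90):c[0]+90]
    o.append(cv2.resize(im,(390,290),interpolation=cv2.INTER_CUBIC))
cv2.imwrite("pics/a1.png",np.vstack([np.hstack(o[:2]),np.hstack([o[2],o[2]*0])]))
E
```

```text
2.1 [ 536.97106058 -158.60825661  204.22091722] [ 3.14132914e+00 -1.77153631e-04  2.74563672e-01] [ 0.22660875  0.13782598 -0.23899994] 0.0013283990447203373
[ 0.5 -1.5 36.2]
[  3.4 -85.9  36.2]
```

View pics/a1.png

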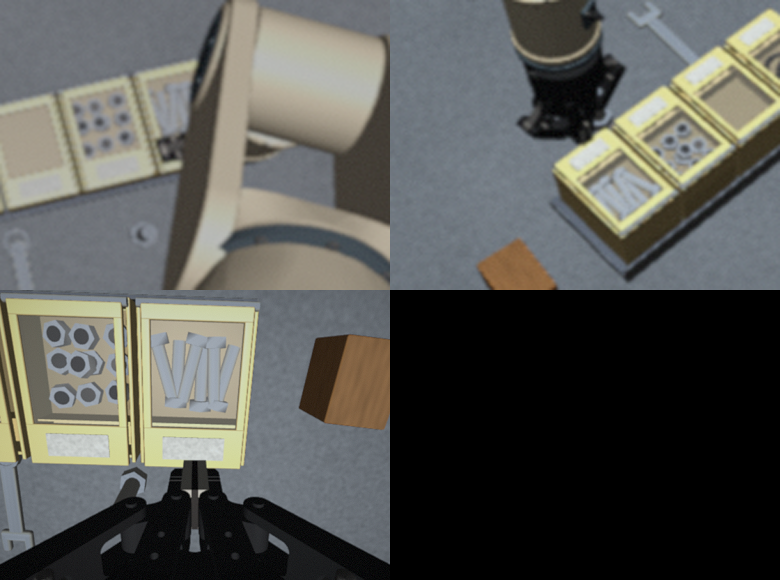

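The view shows the closed fingertips over the card of the bolts lid. I descend to just above contact, then press in small steps.

Request:
{"method": "drive_tool", "body": {
  "targets": [0, -0.001, 0.008, 0, 0, 0, 0, 0, -0.001, 0.018, 0, 0, 0, 0, 0, -0.001, 0.026, 0, 0, 0, 0, 0, -0.001, 0.031, 0, 0, 0, 0, 0, -0.001, 0.034, 0, 0, 0, 0, 0, -0.001, 0.034, 0, 0, 0, 0]
}}

```text
clock: 2.75
eef_pos: [536.5, -156.5, 168.7]
tcp_rot: [-3.141, 0.002, 0.276]
contact_force: [1.0, 0.1, -0.1]
opening: -0.002
```

Request:
{"method": "drive_tool", "body": {
  "targets": [0, 0, 0.001, 0, 0, 0, 0, 0, 0, 0.002, 0, 0, 0, 0, 0, 0, 0.003, 0, 0, 0, 0, 0, 0, 0.003, 0, 0, 0, 0]
}}

```text
clock: 3.08
eef_pos: [537.2, -156.8, 167.2]
tcp_rot: [3.141, -0.0, 0.276]
contact_force: [-0.7, -0.2, 2.7]
opening: 0.001
```

Request:
{"method": "drive_tool", "body": {
  "targets": [0, 0, 0.0005, 0, 0, 0, 0, 0, 0, 0.001, 0, 0, 0, 0, 0, 0, 0.001, 0, 0, 0, 0]
}}

```text
clock: 3.33
eef_pos: [537.2, -156.8, 166.3]
tcp_rot: [3.141, -0.001, 0.276]
contact_force: [-1.1, -0.2, 3.7]
opening: 0.002
```

Request:
{"method": "drive_tool", "body": {
  "targets": [0, 0, 0.0005, 0, 0, 0, 0, 0, 0, 0.001, 0, 0, 0, 0, 0, 0, 0.001, 0, 0, 0, 0]
}}

```text
clock: 3.58
eef_pos: [537.2, -156.8, 165.2]
tcp_rot: [3.141, -0.001, 0.276]
contact_force: [-0.1, 0.3, 5.1]
opening: -0.003
```

Request:
{"method": "drive_tool", "body": {
  "targets": [0, 0, 0.0005, 0, 0, 0, 0, 0, 0, 0.001, 0, 0, 0, 0, 0, 0, 0.001, 0, 0, 0, 0]
}}

```text
clock: 3.83
eef_pos: [537.2, -156.8, 164.0]
tcp_rot: [3.141, -0.001, 0.276]
contact_force: [0.2, 0.0, 3.5]
opening: 0.002
```

Request:
{"method": "drive_tool", "body": {
  "targets": [0, 0, 0.0005, 0, 0, 0, 0, 0, 0, 0.001, 0, 0, 0, 0, 0, 0, 0.001, 0, 0, 0, 0]
}}

```text
clock: 4.08
eef_pos: [537.2, -156.8, 162.9]
tcp_rot: [3.141, -0.0, 0.276]
contact_force: [0.1, 0.1, 4.1]
opening: 0.005
```

The force fell from 5.1 to 3.5 N, so the catch has probably let go. I retract straight up and look.

Request:
{"method": "drive_tool", "body": {
  "targets": [0, 0, -0.005, 0, 0, 0, 0, 0, 0, -0.012, 0, 0, 0, 0, 0, 0, -0.02, 0, 0, 0, 0, 0, 0, -0.03, 0, 0, 0, 0, 0, 0, -0.045, 0, 0, 0, 0, 0, 0, -0.06, 0, 0, 0, 0, 0, 0, -0.08, 0, 0, 0, 0, 0, 0, -0.08, 0, 0, 0, 0]
}}

```text
clock: 4.75
eef_pos: [538.1, -157.0, 246.8]
tcp_rot: [3.139, -0.004, 0.276]
contact_force: [1.3, 0.1, 0.4]
opening: -0.001
```

```bash
cat > look.py <<'E'
from h import *
from rig import *
import sys
from scipy.spatial.transform import Rotation as R
s=sense();r=R.from_euler("xyz",s["tcp_rot"]);print(s["clock"],s["eef_pos"],s["tcp_rot"],s["contact_force"])
for p in ([537,-157,168],[517.5,-75,168]):print(np.round(r.inv().apply(np.array(p)-s["eef_pos"]),1))
o=[]
for n in("scene","wrist"):
    f=grab_frame(n);im=f["color"]
    if n!="wrist": im=im[145:295,150:350]
    o.append(cv2.resize(im,(400,300),interpolation=cv2.INTER_CUBIC))
cv2.imwrite(sys.argv[1],np.hstack(o))
E
python3 look.py pics/b1.png
```

```text
4.75 [ 538.05713775 -157.02630358  246.82418824] [ 3.13929953 -0.00359104  0.27583153] [1.28271266 0.08915872 0.36634856]
[-1.3 -0.5 78.8]
[  2.3 -84.7  78.6]
```

View pics/b1.png

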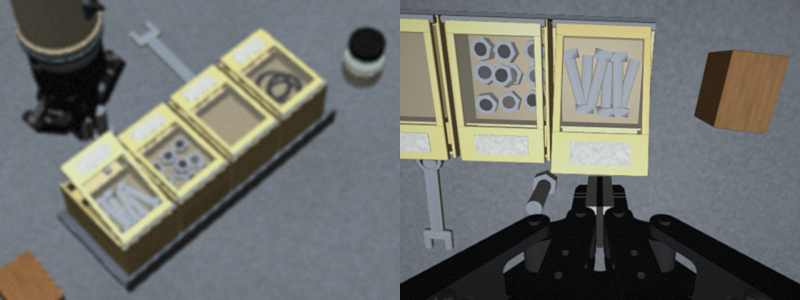

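The bolts lid stands ajar and the other three are shut. For the nuts I aim 6 mm off centre, away from the raised lid, for linkage clearance.

Request:
{"method": "drive_tool", "body": {
  "targets": [0, -0.02, 0, 0, 0, 0, 0, 0.001, -0.045, 0, 0, 0, 0, 0, 0.002, -0.07, 0, 0, 0, 0, 0, 0.002, -0.091, 0, 0, 0, 0, 0, 0.002, -0.091, 0.015, 0, 0, 0, 0, 0.002, -0.091, 0.035, 0, 0, 0, 0, 0.002, -0.091, 0.055, 0, 0, 0, 0, 0.002, -0.091, 0.068, 0, 0, 0, 0, 0.002, -0.091, 0.073, 0, 0, 0, 0, 0.002, -0.091, 0.073, 0, 0, 0, 0]
}}

```text
clock: 5.68
eef_pos: [512.6, -68.4, 168.2]
tcp_rot: [-3.14, 0.004, 0.276]
contact_force: [0.2, -0.2, -0.6]
opening: -0.002
```

Request:
{"method": "drive_tool", "body": {
  "targets": [0, 0, 0.001, 0, 0, 0, 0, 0, 0, 0.002, 0, 0, 0, 0, 0, 0, 0.003, 0, 0, 0, 0, 0, 0, 0.003, 0, 0, 0, 0]
}}

```text
clock: 6.02
eef_pos: [514.6, -68.7, 167.6]
tcp_rot: [3.141, -0.001, 0.276]
contact_force: [-0.2, -0.1, 2.9]
opening: -0.0
```

Request:
{"method": "drive_tool", "body": {
  "targets": [0, 0, 0.001, 0, 0, 0, 0, 0, 0, 0.002, 0, 0, 0, 0, 0, 0, 0.002, 0, 0, 0, 0]
}}

```text
clock: 6.27
eef_pos: [514.6, -68.7, 165.4]
tcp_rot: [3.141, -0.001, 0.276]
contact_force: [-0.4, -0.9, 4.5]
opening: 0.002
```

Request:
{"method": "drive_tool", "body": {
  "targets": [0, 0, 0.0005, 0, 0, 0, 0, 0, 0, 0.001, 0, 0, 0, 0, 0, 0, 0.001, 0, 0, 0, 0]
}}

```text
clock: 6.52
eef_pos: [514.6, -68.7, 164.2]
tcp_rot: [3.141, -0.001, 0.276]
contact_force: [1.3, -1.6, 4.4]
opening: 0.004
```

Request:
{"method": "drive_tool", "body": {
  "targets": [0, 0, 0.0005, 0, 0, 0, 0, 0, 0, 0.0015, 0, 0, 0, 0, 0, 0, 0.0015, 0, 0, 0, 0]
}}

```text
clock: 6.77
eef_pos: [514.6, -68.7, 162.5]
tcp_rot: [3.141, -0.001, 0.276]
contact_force: [2.0, -1.4, 4.5]
opening: 0.001
```

Request:
{"method": "drive_tool", "body": {
  "targets": [0, 0, -0.005, 0, 0, 0, 0, 0, 0, -0.012, 0, 0, 0, 0, 0, 0, -0.02, 0, 0, 0, 0, 0, 0, -0.03, 0, 0, 0, 0, 0, 0, -0.045, 0, 0, 0, 0, 0, 0, -0.06, 0, 0, 0, 0, 0, 0, -0.08, 0, 0, 0, 0, 0, 0, -0.1, 0, 0, 0, 0, 0, 0, -0.12, 0, 0, 0, 0, 0, 0, -0.12, 0, 0, 0, 0]
}}

```text
clock: 7.6
eef_pos: [515.1, -68.7, 286.6]
tcp_rot: [3.14, -0.004, 0.276]
contact_force: [0.7, 0.8, 1.1]
opening: 0.001
```

```bash
python3 look.py pics/c1.png
```

```text
7.6 [515.1018814  -68.70207178 286.55221574] [ 3.13979398 -0.00423062  0.27584293] [0.71947407 0.84916483 1.07952677]
[ -3.5  90.7 118.7]
[1.000e-01 6.500e+00 1.186e+02]
```

View pics/c1.png

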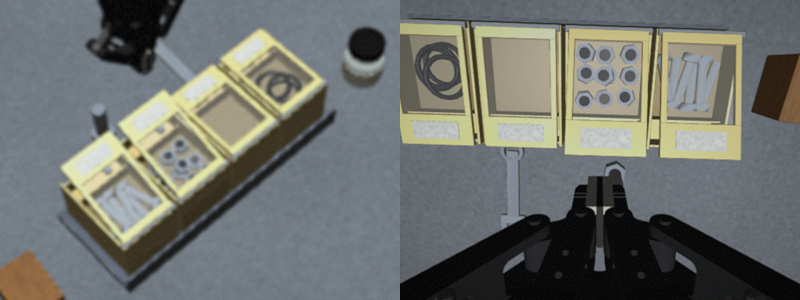

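The bolts and nuts lids are both ajar, rings and empty are shut, the loose things have not moved, and the tool is clear. I hand in.

```bash
python3 -c "
from rig import *
sign_off()"
```

```text
the job is handed in; nothing more can be done
```

I pressed open the bin of bolts first and then the bin of nuts, using the shut fingertips. The wrist force readings stayed around 5 N. I then lifted the tool straight up and handed the job in at about 7.6 s.

- **Lids:** the last scene and wrist pictures show the bolts and nuts lids ajar, with the rings and empty lids shut. I judged the lids by eye and did not measure their angles.
- **Loose things:** the wrench, jar, carton and large bolt look unmoved in the pictures. Only part of the carton shows in the last ones. I did not measure them either.
- **Robot:** the tool was well clear, with the fingertips about 120 mm above the height of the shut lids.
- **Checks that disagreed:** my first by-eye reading of the top view was about 8 mm off the scene view. Measuring brightness profiles in both views brought them to within 2 mm.
- **Nuts catch:** the force drop as the catch let go was clear for the bolts (5.1 to 3.5 N). It was hardly visible for the nuts, so that lid's opening rests on the pictures alone. I pressed the nuts strip 6 mm off centre on purpose, to keep clear of the raised bolts lid.

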